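Load the stepped battery housing, low block first

ROBOT

A 6-joint arm with a two-finger parallel gripper is mounted at the origin on a cart in front of the work surface, level with it; the furniture and walls round the work are solid. World frame = base frame: x ahead of the robot, y to its left, z up, the work surface at z = 0. Lengths are in m, angles in rad, forces in N, time in s.
With the tool pointing down it reaches from about 0.3 to 0.775 m from the base axis. Payload 14.6 kg.
Tool frame: the origin (TCP) lies at the very end of the fingers, on their centre line; the grasp point (between the pads) lies 19 mm behind it; z points along the fingers, y is the line along which they close (so a half turn about z gives the same grasp; the last joint's range is limited). The gripper opens to 94 mm and grips with 3 to 60 N. Pads are 16 mm wide; open, the fingers measure 119 mm over their backs; the gripper's body (75 mm by 177 mm) begins 78 mm behind the grasp point.
Start: joints at [-1.265, 0.3, 1.521, -0, 1.321, -0.067], TCP at [0.2, -0.512, 0.205] pointing down, gripper open.
Joint ranges: [-3.03, 3.03], [-0.79, 2.21], [0.23, 2.52], [-1.04, 4.18], [0, 3.07], [-2.55, 2.55]. Speed limits (rad/s): [2.22, 2.22, 2.57, 3.14, 3.14, 3.14].

INTERFACE

Orientations are given as [roll, pitch, yaw] about the fixed x, y, z axes, in that order (R = Rz(yaw) Ry(pitch) Rx(roll)).
In Python, from station import ctrl, camera, camera_info, finder gives the robot as it stands.
- The arm moves only by the tool carry_out, never from a script. Its argument "motion" is a list of rows, each a list of 2 entries, a list of its own where there are three numbers: the shift along the tool's x, y, z as a fraction of full scale, then the turn about the tool's z as a fraction of full scale. A call has 1 to 12 rows; each row is the pose to reach, as a shift and turn from the pose commanded when the call began, along the tool's axes at that moment, turning the shorter way round; what a row does not reach only later rows make up. Full scale, the value 1, is 200 mm for a shift and 360 degrees for a turn. A row lasts 1/10 s, in which the tool goes at most 50 mm and 8.59 degrees, less where a joint would pass 70% of its speed; a pose out of reach is approached as far as the arm can. A call with a number of a shift or a turn outside -1 to 1 is refused whole. A call with a gripper value outside its range is refused whole. "hand" is the closure, from -1 (fully open) to 1 (shut), set as the call begins (left out, the last holds). The fingers move at their own pace and stop on an object; "force" is the grip in N (left out, the last holds). Time passes only in rows, so rows that repeat a pose let the fingers close. It gives the time, the measured TCP pose, the force, the opening and the grip force at its end, in the units of the state.
- ctrl.get_obs(): the state, without advancing time (a new reading comes with each control period).
- camera(name): name is "side" or "top"; returns (picture, depth): 420x560x3 uint8, blue, green, red; 420x560 float32, m along the optical axis (not along the pixel's ray), 0 where there is no reading.
- camera_info(name): a dict with "camera_matrix" (3x3 intrinsics, pixels), "origin" and "attitude" of the camera in the world. Camera axes: x right, y down, z forward; pixel columns grow to the right and rows downward; lengths in m; the calibration is good to about 2 mm. A picture is of the moment at which its call begins. camera_info takes no time and is no camera call.
- ctrl.hand_in(): hands the job in; it is judged then, once.
Trained networks look in the newest picture that a camera, given by its name, has taken for a name from the list of things; names that differ only in an ending like _2 or _b are one class to them, and where a whole thing is asked for, a point or a joint stands for the part that bears it (a point fixed in the world has none). Each returns a list of dicts, best first, with "conf" (0 to 1); they miss things now and then, are a little off and sometimes report something else, mostly with a low value. They report only what shows in the picture. A call takes as long as a camera call.
- finder.boxes_of(camera, query): "location" ([column, row] in pixels, amid what is visible of it).
- finder.cut_out(camera, query): "mask" (420x560 bool, what is visible of it) and "location" ([column, row] in pixels, amid what is visible of it).
- finder.pinpoint(camera, query): "location" ([column, row] in pixels: a listed point, or the origin of a listed thing).
The state is a dict: "time_s": time; "qpos": joint angles; "joint_vel": joint speeds; "tau": joint torques, N m; "ee_pos": TCP position; "eef_rot": TCP orientation; "force": force on the tool from outside, world axes, zero at the start; "moment": the same for the moment, N m; "grip_width": finger opening in m; "grip_force": force on a finger pad.
Only numpy, scipy, OpenCV 4.12 (cv2) and the standard library are available. Lean on these libraries where they do the work, as an engineer would, in place of code of your own. Each camera call takes 0.05 s, during which the arm holds its last target. There are 200 camera calls.

TASK

Load the two black battery blocks from the cradle into the stepped metal housing through its open end: the low block first, so that it ends up under the low part of the roof, then the tall block behind it, both right way up. Push them in until both are fully home, the low block against the back wall and the tall block against the low one, and let go. Leave the multimeter, the tape roll and the screw tin where they are.

Things in the scene. Friction and masses are not known exactly. Their poses are not given: they have to be found in the camera images.
- housing: Metal housing fixed to the bench: roofed all along, closed at the back, open at the mouth. Origin: bench height, under the middle of the mouth plane; x runs level into the housing, z up. Bore 50 mm wide. Its floor is 30 mm above the bench. Roof top 92 mm above the bench for the first 58 mm, then 74 mm. Outside 58 mm wide.
- mouth (a point): Middle of the housing's mouth plane, on its floor. The floor reaches 8 mm out of it as a sill; farther out is only the bench, 30 mm lower, so a block must be carried in at floor height; once over half of it is past the sill's edge it stays when let go. Side lips splay outward over the same 8 mm, to 60 mm apart. Ceiling 58 mm above the floor for the first 58 mm, then 40 mm.
- back (a point): Middle of the foot of the housing's back wall, on its floor, 120 mm in from the mouth plane. Home: the low block touches this wall (its origin 87 mm inside the mouth plane), the tall one touches the low one (its origin 21 mm inside), its outer end standing 12 mm out of the mouth plane.
- cradle: Grey fixed cradle, 54 (x) by 132 mm (y), two bays 50 mm wide along x, side by side, open above and at both ends, a block in each. Origin: middle of its underside. Bay floors 6 mm above the bench. Walls rise to 62 mm, above both blocks, and leave no room for fingers at the long sides; a block's ends stand 3 to 9 mm out, so grip it across them. The bench between cradle and housing is free.
- low_block: Black battery block, 66 mm long (x) by 46 mm wide (y) by 36 mm high (z), about 0.24 kg; the lower of the two. Origin: middle of its underside. Either end may go in first. It fits under both the high and the low part of the housing's roof. Home: its origin 87 mm inside the mouth plane.
- tall_block: Black battery block, 66 mm long (x) by 46 mm wide (y) by 54 mm high (z), about 0.34 kg; the taller of the two. Origin: middle of its underside. Either end may go in first. It fits only under the high part of the roof. Home: its origin 21 mm inside the mouth plane.
- multimeter: Bystander: multimeter lying on the bench, 128 x 78 x 37 mm, origin in the middle of its underside.
- tape_roll: Bystander: roll of tape lying flat, 104 mm across, 25 mm high, origin in the middle of its underside.
- screw_tin: Bystander: round open tin of screws, 64 mm across, 20 mm high, origin in the middle of its underside.

How it is judged:
By the outcome, as a careful person would: the job done as asked, in the order asked, and still so for the second after the job is handed in, with the robot touching nothing.
It also fails if it takes over 72 s, if anything falls off the work surface, if the arm or the gripper's body presses on something with over 40 N, if the wrist force passes 120 N, or if a joint passes its speed limit or range.

## Working session

There is one attempt and no reset: what is moved stays moved. The work goes in short steps, Python scripts to look and compute and a tool call to move; the robot and the scene stay as the last step left them, time stands still between calls to the robot, and variables do not carry over. Pictures are saved under pics/ and viewed, at most 10 in all, crops included, and the job is handed in when it is done.

Besides the shell and the picture viewer there is one more tool, called after "Call:" in YAML: its name, and indented under it one key for each argument. carry_out: Moves the arm, as the interface text tells. Its arguments: {"type":"object","properties":{"motion":{"type":"array","items":{"type":"array"}},"hand":{"type":"number"},"force":{"type":"number"}},"required":["motion"]}

```bash
mkdir -p pics; ls; cat > h.py <<'E'
import numpy as np, cv2
from station import ctrl, camera, camera_info, finder
from scipy.spatial.transform import Rotation as R
def cam(n):
    i=camera_info(n); K=np.array(i["camera_matrix"]); A=np.array(i["attitude"]); o=np.array(i["origin"])
    if A.shape==(3,): A=R.from_euler('xyz',A).as_matrix()
    return K,A,o
def cloud(n,d):
    K,A,o=cam(n); v,u=np.mgrid[:d.shape[0],:d.shape[1]]
    P=np.stack([(u-K[0,2])/K[0,0]*d,(v-K[1,2])/K[1,1]*d,d],-1)
    return P@A.T+o
E
python3 - <<'E'
from h import *
for n in("side","top"):
    print(n,camera_info(n))
    p,d=camera(n); cv2.imwrite(f"pics/{n}0.png",p); np.save(f"{n}0.npy",d)
    P=cloud(n,d)
    for q in("housing","cradle","low_block","tall_block","multimeter","tape_roll","screw_tin"):
        for r in finder.cut_out(n,q)[:2]:
            X=P[r["mask"]&(d>0)]
            print(q,round(r["conf"],2),np.round(r["location"]),r["mask"].sum(),np.round(np.percentile(X,[2,50,98],axis=0),3).tolist())
    for q in("mouth","back","housing","cradle","low_block","tall_block"):
        for r in finder.pinpoint(n,q)[:2]: print("pt",q,round(r["conf"],2),np.round(r["location"],1))
print(ctrl.get_obs())
E
```

```text
pics
side {'camera_matrix': array([[473.38780354,   0.        , 279.11929639],
       [  0.        , 473.38780354, 199.94297157],
       [  0.        ,   0.        ,   1.        ]]), 'origin': array([ 0.89102925, -1.00658232,  0.87689308]), 'attitude': array([-2.26794256,  0.00330044,  0.36008061])}
housing 0.94 [322. 169.] 1577 [[0.549, 0.034, 0.002], [0.615, 0.059, 0.066], [0.683, 0.209, 0.095]]
housing 0.18 [221. 309.] 1939 [[0.486, -0.488, 0.001], [0.55, -0.46, 0.028], [0.607, -0.414, 0.034]]
cradle 0.88 [260. 258.] 649 [[0.517, -0.301, 0.003], [0.559, -0.29, 0.049], [0.592, -0.171, 0.065]]
cradle 0.63 [264. 227.] 230 [[0.511, -0.214, 0.029], [0.547, -0.195, 0.043], [0.578, -0.175, 0.047]]
low_block 0.53 [264. 229.] 231 [[0.511, -0.214, 0.018], [0.549, -0.195, 0.043], [0.578, -0.174, 0.047]]
tall_block 0.72 [264. 245.] 476 [[0.526, -0.289, 0.002], [0.567, -0.262, 0.06], [0.596, -0.217, 0.064]]
tall_block 0.18 [262. 255.] 731 [[0.517, -0.301, 0.003], [0.558, -0.289, 0.049], [0.592, -0.168, 0.065]]
multimeter 0.79 [222. 312.] 1873 [[0.487, -0.488, 0.006], [0.55, -0.459, 0.028], [0.
[... 1549 characters left out ...]
tall_block 0.6 [352.1 200.9]
{'time_s': 1.4, 'qpos': array([-1.26460345e+00,  2.99896857e-01,  1.52099585e+00,  1.56731420e-05,
        1.32066521e+00, -6.66133230e-02]), 'joint_vel': array([-0.00203814,  0.00082302,  0.00047083, -0.00086634, -0.00080707,
       -0.00036574]), 'tau': array([ 1.28774750e-04, -5.31658709e+01, -3.52916765e+01,  7.08869635e-02,
        2.12900183e-02, -1.99766816e-05]), 'ee_pos': array([ 0.20032145, -0.51222374,  0.20544906]), 'eef_rot': array([ 3.14155698e+00, -1.28394704e-05,  3.72802318e-01]), 'force': array([ 0.84398363, -0.58417455,  0.45472935]), 'moment': array([ 0.00960754, -0.00755235,  0.00201504]), 'grip_force': 0.0, 'grip_width': 0.09413757120800277}
```

```bash
python3 - <<'E'
from h import *
def fit(name,X):
    r=cv2.minAreaRect(X[:,:2].astype(np.float32)*1000); print(name,len(X),np.round(r[0],1),np.round(r[1],1),round(r[2],1),"zmed",np.round(np.median(X[:,2]),4)); 
for n in("top","side"):
    d=np.load(n+"0.npy"); P=cloud(n,d); x,y,z=P[...,0],P[...,1],P[...,2]; ok=d>0
    H=ok&(x>.53)&(x<.71)&(y>.0)&(y<.15)
    hi=H&(z>.085)&(z<.1); lo=H&(z>.068)&(z<.08)
    fit(n+" roof hi",P[hi]);fit(n+" roof lo",P[lo]);fit(n+" roofs",P[H&(z>.068)])
    fit(n+" bench near",P[ok&(abs(x-.45)<.03)&(abs(y+.1)<.1)])
    C=ok&(x>.48)&(x<.62)&(y>-.32)&(y<-.14)
    fit(n+" cradle+",P[C&(z>.03)])
    fit(n+" low top",P[C&(z>.036)&(z<.048)&(y>-.232)])
    fit(n+" tall+walls",P[C&(z>.054)&(z<.07)])
    p=cv2.imread(f"pics/{n}0.png")
    r=(slice(100,300),slice(180,400))
    cv2.imwrite(f"pics/{n}c.png",cv2.resize(p[r],None,fx=3.4,fy=3,interpolation=cv2.INTER_CUBIC))
def ray(n,uv,h):
    K,A,o=cam(n); v=A@np.linalg.inv(K)@np.r_[uv,1]; return np.round(o+v*(h-o[2])/v[2],4)
for n,L in dict(side=dict(mouth=(306.6,173.4),back=(342,187.8),housing=(304.8,176.7),cradle=(260.8,252.4),low=(261.3,240),tall=(261.6,259.3)),top=dict(mouth=(216,201.8),back=(219.9,155.9),housing=(218,205.5),cradle=(344.1,203.5),low=(329.3,211.3),tall=(352.1,200.9))).items():
    for k,uv in L.items(): print(n,k,ray(n,uv,dict(mouth=.03,back=.03,low=.006,tall=.006).get(k,0)))
E
```

```text
top roof hi 651 [583.4  82.5] [62.5 69.6] 83.8 zmed 0.0925
top roof lo 606 [613.7  77. ] [ 62.1 132.2] 82.0 zmed 0.0747
top roofs 1280 [613.8  78. ] [ 63.4 132.5] 82.3 zmed 0.087
top bench near 1873 [ 449.9 -100. ] [ 60.  199.9] 0.1 zmed 0.0003
top cradle+ 1403 [ 549.  -233.2] [ 66.4 132.4] 15.1 zmed 0.0581
top low top 506 [ 539.7 -199.3] [66.6 61.6] 14.0 zmed 0.0422
top tall+walls 826 [ 549.9 -232.9] [ 65.8 132.1] 13.7 zmed 0.061
side roof hi 313 [586.2  84. ] [64.9 69.2] 82.4 zmed 0.0928
side roof lo 402 [615.3  81.1] [ 67.6 134.4] 82.2 zmed 0.075
side roofs 755 [615.3  81.1] [ 67.6 134.4] 82.2 zmed 0.0785
side bench near 988 [449.8 -99.9] [ 59.7 199.8] 0.1 zmed 0.0008
side cradle+ 1187 [ 551.6 -232.1] [ 66.5 138.7] 15.0 zmed 0.0581
side low top 257 [ 542.5 -197.7] [65.7 50.6] 16.9 zmed 0.0432
side tall+walls 691 [ 551.8 -232.1] [ 66.1 138.4] 14.1 zmed 0.061
side mouth [0.5655 0.083  0.03  ]
side back [0.6822 0.0527 0.03  ]
side housing [ 0.554   0.1036 -0.    ]
side cradle [ 0.549  -0.2388  0.    ]
side low [ 0.5357 -0.2025  0.006 ]
side tall [ 0.5622 -0.2652  0.006 ]
top mouth [0.5614 0.0848 0.03  ]
top back [0.6766 0.0729 0.03  ]
top housing [0.5545 0.0842 0.    ]
top cradle [ 0.5502 -0.2368  0.    ]
top low [ 0.531  -0.1981  0.006 ]
top tall [ 0.5557 -0.2566  0.006 ]
```

View pics/topc.png

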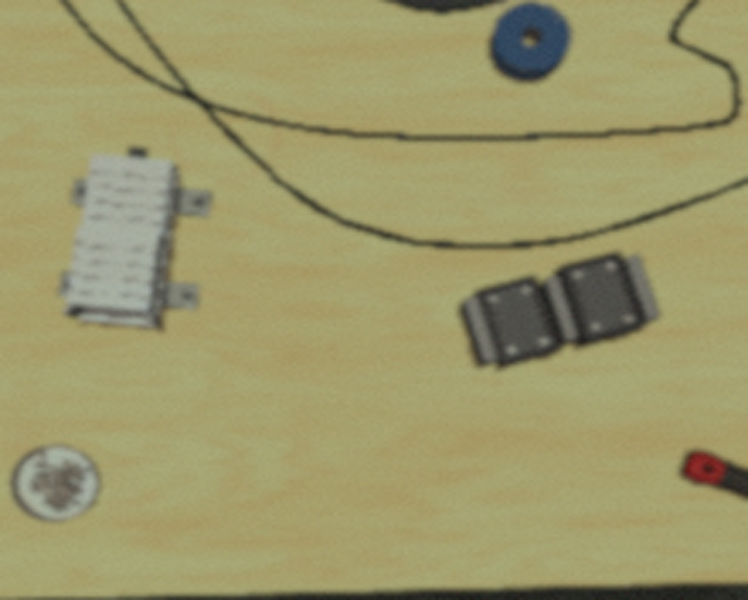

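View pics/sidec.png

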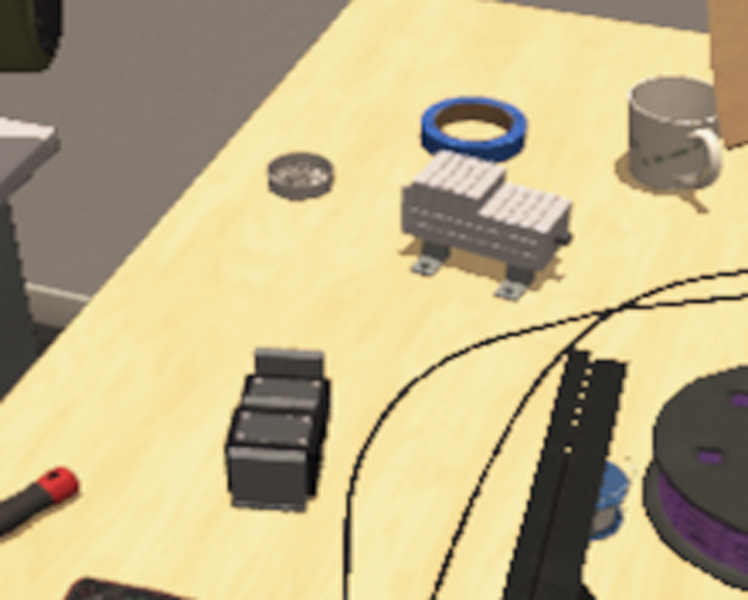

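```bash
cat >> h.py <<'E'
def edges(v,bw=.001):
    # half-density edges of a 1-D box-like sample
    h,b=np.histogram(v,np.arange(v.min()-.003,v.max()+.004,bw)); h=cv2.GaussianBlur(h.astype(np.float32)[:,None],(1,5),0)[:,0]
    c=(b[:-1]+b[1:])/2; i=np.where(h>np.median(h[h>h.max()*.3])*.5)[0]; return c[i[0]],c[i[-1]]
def axisfit(X,c,yaw,L):
    # mid-line of a bar seen from above: refine lateral centre and yaw; returns foot and yaw
    for _ in range(6):
        a=np.array([np.cos(yaw),np.sin(yaw)]); n=np.array([-a[1],a[0]]); Q=X[:,:2]-c; s,t=Q@a,Q@n; m=[]
        for s0 in np.arange(-L/2,L/2,.008):
            k=(s>=s0)&(s<s0+.008)
            if k.sum()>15: m.append((s0+.004,np.mean(np.percentile(t[k],[6,94]))))
        m=np.array(m); p=np.polyfit(m[:,0],m[:,1],1); yaw+=np.arctan(p[0]); c=c+n*p[1]
    a=np.array([np.cos(yaw),np.sin(yaw)]); n=np.array([-a[1],a[0]]); Q=X[:,:2]-c
    return c,yaw,Q@a,Q@n
E
python3 - <<'E'
from h import *
for n in("top","side"):
    d=np.load(n+"0.npy"); P=cloud(n,d); x,y,z=P[...,0],P[...,1],P[...,2]; ok=d>0
    H=ok&(x>.53)&(x<.71)&(y>.0)&(y<.15)&(z>.07)&(z<.1)
    X=P[H]; c,yw,s,t=axisfit(X,np.array([.614,.079]),np.radians(-8),.11)
    hi=X[:,2]>.0835
    print(n,"housing c",np.round(c*1e3,1),"yaw",np.degrees(yw).round(2),"lat",np.round(np.array(edges(t))*1e3,1),"hi s",np.round(np.array(edges(s[hi]))*1e3,1),"lo s",np.round(np.array(edges(s[~hi]))*1e3,1))
    C=ok&(x>.48)&(x<.62)&(y>-.32)&(y<-.14)&(z>.036)&(z<.072)
    X=P[C]; c,yw,s,t=axisfit(X,np.array([.5505,-.2325]),np.radians(105),.12)
    print(n,"cradle c",np.round(c*1e3,1),"yaw",np.degrees(yw).round(2),"along",np.round(np.array(edges(s))*1e3,1))
    for nm,a,b in(("low",.008,.052),("tall",-.052,-.008)):
        k=(s>a+.005)&(s<b-.005); k&=(abs(X[:,2]-(.042 if nm=="low" else .06))<.005)
        print("  ",nm,"x-extent in cradle frame (lateral, sign -)",np.round(np.array(edges(t[k]))*1e3,1),np.median(X[k,2]).round(4))
E
```

```text
top housing c [613.8  77.5] yaw -6.94 lat [-28.9  29.1] hi s [-58.4   3.6] lo s [ 5.8 64.8]
top cradle c [ 548.5 -233. ] yaw 105.2 along [-65.  66.]
   low x-extent in cradle frame (lateral, sign -) [-32.9  32.1] 0.0423
   tall x-extent in cradle frame (lateral, sign -) [-32.1  31.9] 0.0606
side housing c [613.9  78.5] yaw -6.74 lat [-30.3  31.7] hi s [-57.6   6.4] lo s [ 1.8 67.8]
side cradle c [ 552.1 -232.1] yaw 105.35 along [-65.8  61.2]
   low x-extent in cradle frame (lateral, sign -) [-33.1  32.9] 0.0433
   tall x-extent in cradle frame (lateral, sign -) [-31.6  33.4] 0.0609
```

```bash
cat > go.py <<'E'
# usage: go.py x y z yaw  (mm, deg): shift (fraction of 200 mm) and turn (fraction of 360) from present pose
import sys; from h import *
o=ctrl.get_obs(); x,y,z,w=map(float,sys.argv[1:5])
p=np.array(o["ee_pos"])*1e3; M=R.from_euler('xyz',o["eef_rot"])
X=M.as_matrix()[:,0]; psi=np.degrees(np.arctan2(X[1],X[0]))
s=M.as_matrix().T@(np.array([x,y,z])-p)/200
dw=(w-psi+180)%360-180
print("t",round(o["time_s"],2),"p",p.round(1),"psi",psi.round(2),"shift",s.round(4),"turn",round(-dw/360,4),"F",np.round(o["force"],1),"w",round(o["grip_width"]*1e3,1),"gf",round(o["grip_force"],1))
E
python3 go.py 542 -203 205 105.25
```

```text
t 1.4 p [ 200.3 -512.2  205.4] psi 21.36 shift [ 2.1542 -0.8177  0.0022] turn -0.233 F [ 0.8 -0.6  0.5] w 94.1 gf 0.0
```

Call:
carry_out:
  motion:
    - [[0.25, -0.1, 0], 0]
    - [[0.5, -0.2, 0], 0]
    - [[0.75, -0.3, 0], 0]
    - [[1, -0.4, 0], 0]
  hand: -1

```text
time_s: 1.8
ee_pos: [0.3473, -0.3739, 0.2056]
eef_rot: [3.141, -0.0, 0.372]
force: [0.2, 0.1, 0.6]
grip_width: 0.0937
grip_force: 0.0
```

```bash
python3 go.py 542 -203 120 105.25
```

```text
t 1.8 p [ 347.3 -373.9  205.6] psi 21.34 shift [ 1.2178 -0.4419  0.428 ] turn -0.2331 F [0.2 0.1 0.6] w 93.7 gf 0.0
```

Call:
carry_out:
  motion:
    - [[0.25, -0.1, 0.1], -0.023]
    - [[0.5, -0.2, 0.2], -0.046]
    - [[0.75, -0.3, 0.3], -0.07]
    - [[1, -0.42, 0.4], -0.093]
    - [[1, -0.42, 0.4], -0.117]
    - [[1, -0.42, 0.4], -0.14]
    - [[1, -0.42, 0.4], -0.163]
    - [[1, -0.42, 0.4], -0.187]
    - [[1, -0.42, 0.4], -0.21]
    - [[1, -0.42, 0.4], -0.233]
    - [[1, -0.42, 0.4], -0.233]

```text
time_s: 2.9
ee_pos: [0.5019, -0.2243, 0.1254]
eef_rot: [3.142, 0.0, 1.839]
force: [-0.5, 0.1, -0.4]
grip_width: 0.0938
grip_force: 0.0
```

```bash
python3 go.py 542 -203 12 105.25
```

```text
t 2.9 p [ 501.9 -224.3  125.4] psi 105.38 shift [0.0497 0.2216 0.5672] turn 0.0004 F [-0.5  0.1 -0.4] w 93.8 gf 0.0
```

Call:
carry_out:
  motion:
    - [[0.05, 0.222, 0], 0]
    - [[0.05, 0.222, 0.1], 0]
    - [[0.05, 0.222, 0.25], 0]
    - [[0.05, 0.222, 0.4], 0]
    - [[0.05, 0.222, 0.5], 0]
    - [[0.05, 0.222, 0.565], 0]
    - [[0.05, 0.222, 0.565], 0]

```text
time_s: 3.6
ee_pos: [0.5414, -0.2027, 0.0111]
eef_rot: [-3.14, -0.002, 1.834]
force: [0.0, 0.7, -0.1]
grip_width: 0.0941
grip_force: 0.0
```

Call:
carry_out:
  motion:
    - [[0, 0, 0], 0]
    - [[0, 0, 0], 0]
    - [[0, 0, 0], 0]
    - [[0, 0, 0], 0]
    - [[0, 0, 0], 0]
  hand: 1
  force: 30

```text
time_s: 4.1
ee_pos: [0.5424, -0.2031, 0.0131]
eef_rot: [3.141, 0.001, 1.837]
force: [-1.0, -0.1, 5.3]
grip_width: 0.0657
grip_force: 30.0
```

Call:
carry_out:
  motion:
    - [[0, 0, -0.05], 0]
    - [[0, 0, -0.15], 0]
    - [[0, 0, -0.3], 0]
    - [[0, 0, -0.4], 0]
    - [[0, 0, -0.4], 0]

```text
time_s: 4.6
ee_pos: [0.5432, -0.2035, 0.0955]
eef_rot: [3.138, 0.003, 1.837]
force: [0.0, -0.6, -3.0]
grip_width: 0.0658
grip_force: 30.0
```

```bash
python3 go.py 480 -50 8 83
```

```text
t 4.6 p [ 543.2 -203.5   95.5] psi 105.24 shift [ 0.825  -0.1049  0.4346] turn 0.0618 F [ 0.  -0.6 -3. ] w 65.8 gf 30.0
```

Call:
carry_out:
  motion:
    - [[0.2, -0.03, 0], 0.015]
    - [[0.4, -0.05, 0], 0.03]
    - [[0.6, -0.08, 0], 0.046]
    - [[0.75, -0.1, 0.05], 0.062]
    - [[0.82, -0.105, 0.15], 0.062]
    - [[0.82, -0.105, 0.25], 0.062]
    - [[0.82, -0.105, 0.3], 0.062]
    - [[0.82, -0.105, 0.3], 0.062]

```text
time_s: 5.4
ee_pos: [0.4777, -0.0503, 0.0309]
eef_rot: [-3.138, -0.0, 1.447]
force: [0.8, -0.5, -1.8]
grip_width: 0.0657
grip_force: 30.0
```

```bash
python3 go.py 480 -50 7.5 83
```

```text
t 5.4 p [477.7 -50.3  30.9] psi 82.91 shift [0.0028 0.0114 0.117 ] turn -0.0002 F [ 0.8 -0.5 -1.8] w 65.7 gf 30.0
```

Call:
carry_out:
  motion:
    - [[0, 0, 0.05], 0]
    - [[0, 0, 0.09], 0]
    - [[0, 0, 0.11], 0]
    - [[0, 0, 0.115], 0]
    - [[0, 0, 0.115], 0]
    - [[0, 0, 0.115], 0]

```text
time_s: 6.0
ee_pos: [0.4788, -0.0503, 0.0097]
eef_rot: [3.141, 0.0, 1.447]
force: [0.2, 0.5, -2.7]
grip_width: 0.0658
grip_force: 30.0
```

Call:
carry_out:
  motion:
    - [[0, 0, 0], 0]
    - [[0, 0, 0], 0]
    - [[0, 0, 0], 0]
    - [[0, 0, 0], 0]
  hand: -1

```text
time_s: 6.4
ee_pos: [0.4788, -0.0503, 0.0096]
eef_rot: [3.141, 0.0, 1.447]
force: [0.2, -0.5, -0.4]
grip_width: 0.0931
grip_force: 0.0
```

Call:
carry_out:
  motion:
    - [[0, 0, -0.15], 0]
    - [[0, 0, -0.35], 0]
    - [[0, -0.04, -0.45], -0.023]
    - [[0, -0.08, -0.45], -0.046]
    - [[0, -0.08, -0.45], -0.07]
    - [[0, -0.08, -0.45], -0.093]
    - [[0, -0.08, -0.45], -0.117]
    - [[0, -0.08, -0.45], -0.14]
    - [[0, -0.08, -0.45], -0.163]
    - [[0, -0.08, -0.45], -0.187]
    - [[0, -0.08, -0.45], -0.21]
    - [[0, -0.08, -0.45], -0.233]

```text
time_s: 7.6
ee_pos: [0.4628, -0.0483, 0.0995]
eef_rot: [3.142, 0.0, 2.917]
force: [0.3, -0.4, -0.5]
grip_width: 0.0937
grip_force: 0.0
```

```bash
python3 - <<'E'
from h import *
for n in("top","side"):
    p,d=camera(n); cv2.imwrite(f"pics/{n}1.png",p); np.save(f"{n}1.npy",d)
    P=cloud(n,d); x,y,z=P[...,0],P[...,1],P[...,2]
    k=(d>0)&(x>.42)&(x<.54)&(y>-.1)&(y<0)&(z>.028)&(z<.044); X=P[k]
    print(n,k.sum(),np.median(X[:,2]),cv2.minAreaRect(X[:,:2].astype(np.float32)*1e3), X.mean(0))
    for r in finder.cut_out(n,"low_block")[:2]: print(r["conf"],r["location"],P[r["mask"]&(d>0)].mean(0))
    if n=="side": cv2.imwrite("pics/s1c.png",cv2.resize(p[120:290,200:400],None,fx=3.5,fy=3.5))
E
python3 go.py 462 -48 15 173
```

```text
top 0 nan ((0.0, 0.0), (0.0, 0.0), 0.0) [nan nan nan]
0.54 [218.5, 178.5] [0.61273374 0.07418214 0.06637814]
side 296 0.03679904806841949 ((480.4307556152344, -49.178558349609375), (50.35962677001953, 68.19657135009766), 82.96973419189453) [ 0.48191662 -0.05315601  0.03627494]
0.67 [262.2, 196.7] [ 0.48508542 -0.05748505  0.02884815]
0.61 [322.4, 174.8] [0.61729281 0.06306238 0.06048804]
t 7.8 p [462.8 -48.3  99.5] psi 166.55 shift [0.0044 0.0005 0.4223] turn -0.0179 F [-0.1 -0.7 -0.5] w 94.5 gf 0.0
  return _methods._mean(a, axis=axis, dtype=dtype,
  ret = ret.dtype.type(ret / rcount)
<stdin>:6: RuntimeWarning: Mean of empty slice.
  ret = um.true_divide(
```

View pics/s1c.png

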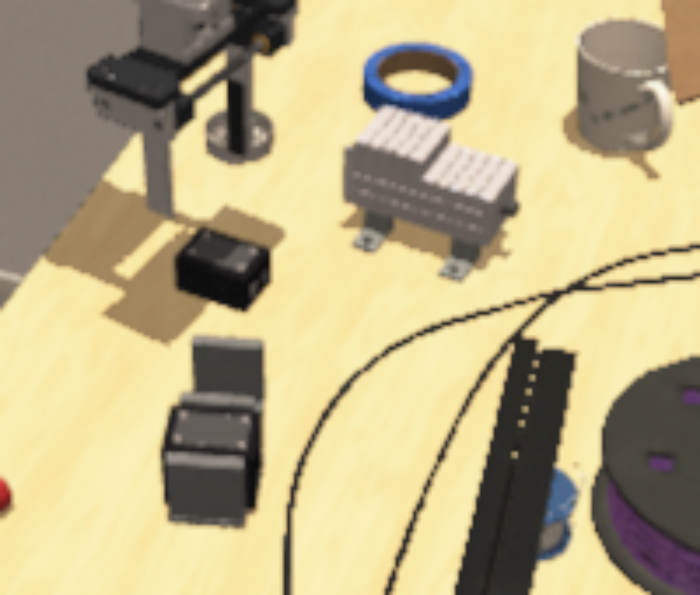

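Call:
carry_out:
  motion:
    - [[0, 0, 0.1], -0.018]
    - [[0, 0, 0.25], -0.018]
    - [[0, 0, 0.37], -0.018]
    - [[0, 0, 0.44], -0.018]
    - [[0, 0, 0.465], -0.018]
    - [[0, 0, 0.465], -0.018]
    - [[0, 0, 0.465], -0.018]

```text
time_s: 8.5
ee_pos: [0.4633, -0.0484, 0.0072]
eef_rot: [-3.142, 0.001, 3.023]
force: [-1.1, -0.6, -0.0]
grip_width: 0.0937
grip_force: 0.0
```

Call:
carry_out:
  motion:
    - [[0, 0, 0], 0]
    - [[0, 0, 0], 0]
    - [[0, 0, 0], 0]
    - [[0, 0, 0], 0]
    - [[0, 0, 0], 0]
    - [[0, 0, 0], 0]
  hand: 1
  force: 50

```text
time_s: 9.1
ee_pos: [0.4628, -0.0483, 0.0065]
eef_rot: [3.142, 0.0, 3.024]
force: [0.8, -0.4, 0.5]
grip_width: 0.0496
grip_force: 0.0
```

Call:
carry_out:
  motion:
    - [[0, 0, -0.03], 0]
    - [[0, 0, -0.08], 0]
    - [[0, 0, -0.13], 0]
    - [[0, 0, -0.16], 0]
    - [[0, 0, -0.16], 0]
    - [[0, 0, -0.16], 0]
    - [[0, 0, -0.16], 0]

```text
time_s: 9.8
ee_pos: [0.4626, -0.0483, 0.0382]
eef_rot: [3.142, -0.001, 3.024]
force: [-0.1, -0.2, -1.7]
grip_width: 0.046
grip_force: 50.0
```

```bash
python3 go.py 509 91 38 173;python3 - <<'E'
from h import *
p,d=camera("side"); cv2.imwrite("pics/s2c.png",cv2.resize(p[120:260,200:400],None,fx=3.5,fy=3.5))
E
```

```text
t 9.8 p [462.6 -48.3  38.2] psi 173.28 shift [-0.1488  0.7189  0.0008] turn 0.0008 F [-0.1 -0.2 -1.7] w 46.0 gf 50.0
```

View pics/s2c.png

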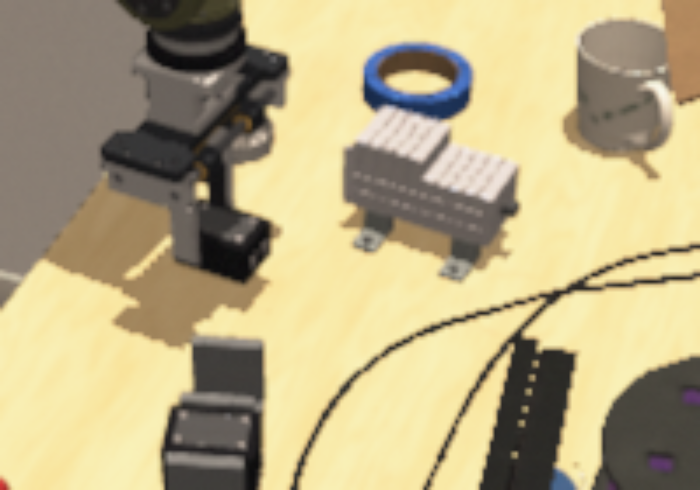

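```bash
python3 - <<'E'
from h import *
p,d=camera("side"); P=cloud("side",d); 
a=np.array([np.cos(np.radians(-7)),np.sin(np.radians(-7))]); n=np.array([-a[1],a[0]])
Q=P[...,:2]-np.array([.4804,-.0492]); s,t=Q@a,Q@n; z=P[...,2]
for s0 in np.arange(-.015,.036,.008):
    k=(d>0)&(s>s0)&(s<s0+.008)&(abs(t)<.018)&(z>.05)&(z<.09); print(s0.round(3),k.sum(),np.median(z[k]).round(4))
# housing at mouth: lateral edge positions by slice, seen from side
Q=P[...,:2]-np.array([.557,.0852]);s,t=Q@a,Q@n
for s0 in np.arange(-.012,.124,.012):
    k=(d>0)&(s>s0)&(s<s0+.012)&(abs(t)<.04)&(z>(.086 if s0<.055 else .07)); print(s0.round(3),k.sum(),np.round(np.percentile(t[k],[5,50,95])*1e3,1) if k.sum() else "")
k=(d>0)&(abs(t)<.02)&(z>.086)&(s<.08);print("hi s",np.round(np.percentile(s[k],[1,3,97,99])*1e3,1))
# roof hi extent in s
E
```

```text
-0.015 22 0.0671
-0.007 20 0.0676
0.001 22 0.0674
0.009 22 0.0681
0.017 24 0.0672
0.025 36 0.0661
0.033 15 0.0592
-0.012 7 [-26.2 -11.5  23.8]
0.0 52 [-25.1  -0.8  30. ]
0.012 52 [-26.   -1.2  27.3]
0.024 57 [-26.4  -3.6  29.5]
0.036 59 [-26.2  -4.5  27. ]
0.048 59 [-26.9  -3.3  27.5]
0.06 93 [-26.6   0.1  27.7]
0.072 55 [-26.6   1.8  30.1]
0.084 56 [-26.5  -0.6  27. ]
0.096 59 [-27.6  -1.9  27.6]
0.108 56 [-27.6  -2.2  29. ]
0.12 29 [-24.5  -1.   26.9]
hi s [-480.2 -470.4   59.8   62.5]
```

```bash
python3 go.py 493.2 93 40 173
```

```text
t 9.9 p [462.6 -48.3  38.1] psi 173.28 shift [-0.0692  0.7195 -0.0094] turn 0.0008 F [-0.4  0.8 -1.9] w 45.7 gf 50.0
```

Call:
carry_out:
  motion:
    - [[0, 0.1, -0.01], 0]
    - [[-0.02, 0.25, -0.01], 0]
    - [[-0.04, 0.4, -0.01], 0.001]
    - [[-0.06, 0.55, -0.01], 0.001]
    - [[-0.069, 0.68, -0.01], 0.001]
    - [[-0.069, 0.72, -0.01], 0.001]
    - [[-0.069, 0.72, -0.01], 0.001]
    - [[-0.069, 0.72, -0.01], 0.001]

```text
time_s: 10.7
ee_pos: [0.4931, 0.0923, 0.0402]
eef_rot: [-3.141, -0.001, 3.018]
force: [0.4, 1.1, -1.4]
grip_width: 0.0458
grip_force: 50.0
```

```bash
python3 - <<'E'
from h import *
p,d=camera("top"); cv2.imwrite("pics/t3.png",cv2.resize(p[120:270,140:300],None,fx=4,fy=4,interpolation=cv2.INTER_CUBIC))
p,d=camera("side"); cv2.imwrite("pics/s3.png",cv2.resize(p[110:230,230:390],None,fx=5,fy=5,interpolation=cv2.INTER_CUBIC))
E
python3 go.py 539.8 87.3 40 173
```

```text
t 10.8 p [493.3  92.1  40.4] psi 172.86 shift [-0.2338  0.0052  0.0019] turn -0.0004 F [-0.2 -0.8 -1.4] w 45.5 gf 50.0
```

View pics/s3.png

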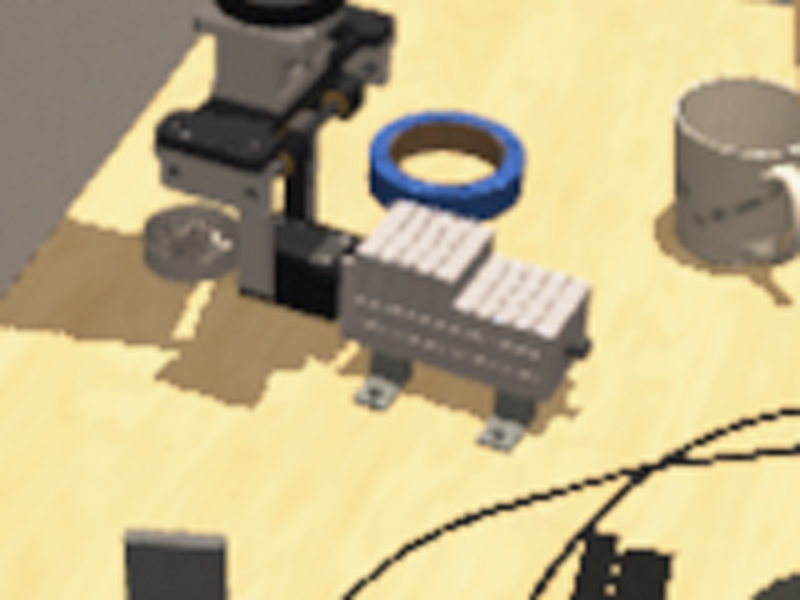

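Call:
carry_out:
  motion:
    - [[-0.02, 0.004, 0], 0]
    - [[-0.05, 0.004, 0], 0]
    - [[-0.08, 0.004, 0], 0]
    - [[-0.11, 0.004, 0], 0]
    - [[-0.13, 0.004, 0], 0]
    - [[-0.13, 0.004, 0], 0]

```text
time_s: 11.4
ee_pos: [0.5197, 0.0906, 0.0403]
eef_rot: [3.142, 0.0, 3.018]
force: [-0.2, -0.4, -2.6]
grip_width: 0.0458
grip_force: 50.0
```

Call:
carry_out:
  motion:
    - [[-0.025, 0, 0], 0]
    - [[-0.05, 0, 0], 0]
    - [[-0.075, 0, 0], 0]
    - [[-0.09, 0, 0], 0]
    - [[-0.09, 0, 0], 0]

```text
time_s: 11.9
ee_pos: [0.5375, 0.0884, 0.0404]
eef_rot: [3.142, 0.0, 3.018]
force: [-1.1, -0.8, -1.4]
grip_width: 0.0459
grip_force: 50.0
```

```bash
python3 go.py 541 87.3 38 173
```

```text
t 11.9 p [537.5  88.4  40.4] psi 172.91 shift [-0.0181 -0.0032  0.012 ] turn -0.0002 F [-1.1 -0.8 -1.4] w 45.9 gf 50.0
```

Call:
carry_out:
  motion:
    - [[-0.008, -0.002, 0], 0]
    - [[-0.015, -0.002, 0], 0]
    - [[-0.015, -0.002, 0.006], 0]
    - [[-0.015, -0.002, 0.009], 0]
    - [[-0.015, -0.002, 0.009], 0]

```text
time_s: 12.4
ee_pos: [0.5383, 0.088, 0.0386]
eef_rot: [-3.141, -0.004, 3.018]
force: [-14.0, 3.3, 7.4]
grip_width: 0.0458
grip_force: 57.3
```

Call:
carry_out:
  motion:
    - [[0.012, 0, 0], 0]
    - [[0.012, 0, 0.002], 0]
    - [[0.012, 0, 0.002], 0]

```text
time_s: 12.7
ee_pos: [0.5378, 0.088, 0.0383]
eef_rot: [3.141, 0.0, 3.018]
force: [-0.5, 1.0, -2.2]
grip_width: 0.0456
grip_force: 50.0
```

Call:
carry_out:
  motion:
    - [[0, 0, 0], 0]
    - [[0, 0, 0], 0]
    - [[0, 0, 0], 0]
    - [[0, 0, 0], 0]
    - [[0, 0, 0], 0]
  hand: -1

```text
time_s: 13.2
ee_pos: [0.5378, 0.0879, 0.0383]
eef_rot: [-3.142, 0.0, 3.018]
force: [0.2, -0.5, 0.6]
grip_width: 0.0822
grip_force: 0.0
```

Call:
carry_out:
  motion:
    - [[0.05, 0, 0], 0]
    - [[0.12, 0, 0], 0]
    - [[0.2, 0, 0], 0]
    - [[0.22, 0, 0], 0]

```text
time_s: 13.6
ee_pos: [0.4924, 0.0936, 0.0382]
eef_rot: [-3.141, -0.001, 3.018]
force: [-0.0, -0.6, 0.0]
grip_width: 0.0937
grip_force: 0.0
```

Call:
carry_out:
  motion:
    - [[0, 0, 0], 0]
    - [[0, 0, 0], 0]
    - [[0, 0, 0], 0]
    - [[0, 0, 0], 0]
    - [[0, 0, 0], 0]
    - [[0, 0, 0], 0]
    - [[0, 0, 0], 0]
    - [[0, 0, 0], 0]
  hand: 1
  force: 20

```text
time_s: 14.4
ee_pos: [0.494, 0.0934, 0.0382]
eef_rot: [-3.142, -0.0, 3.018]
force: [-0.1, 0.0, -0.4]
grip_width: 0.0334
grip_force: 0.0
```

```bash
python3 go.py 542 87 38 173;python3 - <<'E'
from h import *
p,d=camera("side"); cv2.imwrite("pics/s4.png",cv2.resize(p[110:230,230:390],None,fx=5,fy=5,interpolation=cv2.INTER_CUBIC))
E
```

```text
t 14.4 p [494.   93.4  38.2] psi 172.92 shift [-0.2419 -0.0022  0.0012] turn -0.0002 F [-0.1  0.  -0.4] w 33.4 gf 0.0
```

View pics/s4.png

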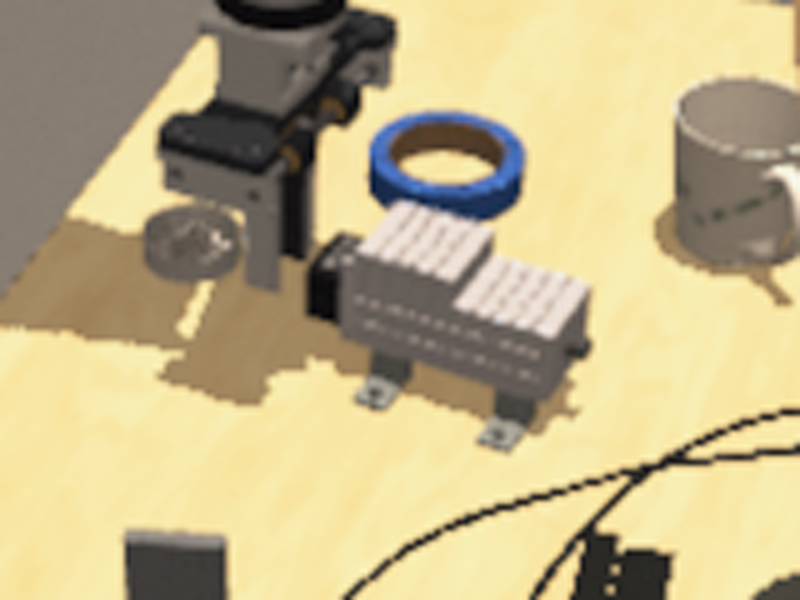

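Call:
carry_out:
  motion:
    - [[-0.02, 0, -0.01], 0]
    - [[-0.05, 0, -0.01], 0]
    - [[-0.08, 0, -0.01], 0]
    - [[-0.11, 0, -0.01], 0]
    - [[-0.14, 0, -0.01], 0]
    - [[-0.17, 0, -0.01], 0]
    - [[-0.2, 0, -0.01], 0]
    - [[-0.22, 0, -0.01], 0]
    - [[-0.24, 0, -0.01], 0]
    - [[-0.24, 0, -0.01], 0]

```text
time_s: 15.45
ee_pos: [0.5421, 0.0874, 0.0403]
eef_rot: [3.142, 0.0, 3.018]
force: [-0.5, -0.3, -0.4]
grip_width: 0.0004
grip_force: 0.0
```

Call:
carry_out:
  motion:
    - [[0.05, 0, 0], 0]
    - [[0.15, 0, -0.05], 0]
    - [[0.25, -0.1, -0.2], 0.02]
    - [[0.25, -0.3, -0.35], 0.04]
    - [[0.2, -0.5, -0.4], 0.065]
    - [[0.15, -0.7, -0.4], 0.085]
    - [[0.1, -0.9, -0.4], 0.11]
    - [[0.05, -1, -0.4], 0.13]
    - [[0, -1, -0.4], 0.15]
    - [[0, -1, -0.4], 0.17]
    - [[0, -1, -0.4], 0.188]
    - [[0, -1, -0.4], 0.188]
  hand: -1

```text
time_s: 16.65
ee_pos: [0.5164, -0.1107, 0.1202]
eef_rot: [-3.142, -0.0, 1.835]
force: [-0.3, -0.7, 0.7]
grip_width: 0.0922
grip_force: 0.0
```

```bash
python3 go.py 558.5 -261.8 15 105.25; python3 - <<'E'
from h import *
p,d=camera("side"); cv2.imwrite("pics/s5.png",cv2.resize(p[110:290,220:390],None,fx=3.3,fy=3.3,interpolation=cv2.INTER_CUBIC))
for r in finder.cut_out("side","tall_block")[:1]:
    P=cloud("side",d)[r["mask"]&(d>0)]; P=P[abs(P[:,2]-.06)<.004]; print(r["conf"],cv2.minAreaRect(P[:,:2].astype(np.float32)*1e3))
E
```

```text
t 16.65 p [ 516.4 -110.7  120.2] psi 105.14 shift [-0.784   0.0058  0.5261] turn -0.0003 F [-0.3 -0.7  0.7] w 92.2 gf 0.0
0.85 ((558.8400268554688, -259.5498046875), (65.60108947753906, 54.80942153930664), 14.863128662109375)
```

View pics/s5.png

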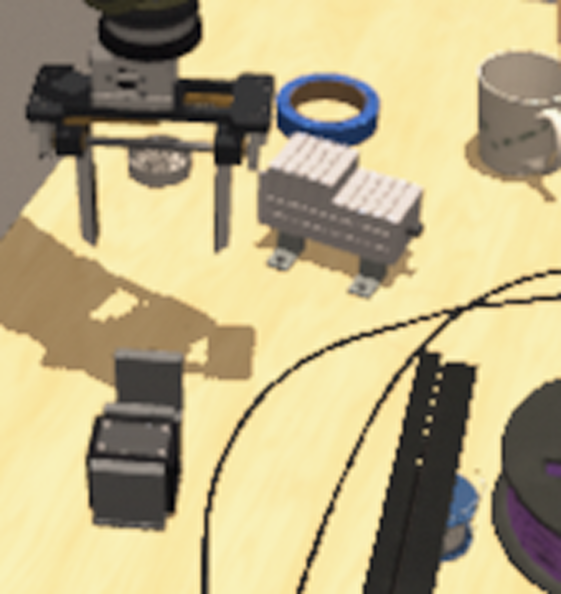

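Call:
carry_out:
  motion:
    - [[-0.2, 0, 0], 0]
    - [[-0.4, 0.003, 0], 0]
    - [[-0.6, 0.006, 0], 0]
    - [[-0.75, 0.006, 0.05], 0]
    - [[-0.784, 0.006, 0.15], 0]
    - [[-0.784, 0.006, 0.28], 0]
    - [[-0.784, 0.006, 0.4], 0]
    - [[-0.784, 0.006, 0.49], 0]
    - [[-0.784, 0.006, 0.526], 0]
    - [[-0.784, 0.006, 0.526], 0]

```text
time_s: 17.75
ee_pos: [0.559, -0.2617, 0.0145]
eef_rot: [-3.141, -0.001, 1.839]
force: [0.2, -0.8, -0.3]
grip_width: 0.0939
grip_force: 0.0
```

Call:
carry_out:
  motion:
    - [[0, 0, 0], 0]
    - [[0, 0, 0], 0]
    - [[0, 0, 0], 0]
    - [[0, 0, 0], 0]
    - [[0, 0, 0], 0]
    - [[0, 0, 0], 0]
  hand: 1
  force: 40

```text
time_s: 18.35
ee_pos: [0.5595, -0.2621, 0.0156]
eef_rot: [3.141, 0.0, 1.837]
force: [-2.8, 0.5, 5.2]
grip_width: 0.0656
grip_force: 40.0
```

Call:
carry_out:
  motion:
    - [[0, 0, -0.05], 0]
    - [[0, 0, -0.15], 0]
    - [[0, 0, -0.3], 0]
    - [[0, 0, -0.4], 0]
    - [[0, 0, -0.4], 0]

```text
time_s: 18.85
ee_pos: [0.5605, -0.2625, 0.0981]
eef_rot: [3.138, 0.003, 1.837]
force: [1.0, -0.5, -3.2]
grip_width: 0.0661
grip_force: 40.0
```

```bash
python3 go.py 480 -50 33 83
```

```text
t 18.85 p [ 560.5 -262.5   98.1] psi 105.24 shift [ 1.1321 -0.1101  0.3215] turn 0.0618 F [ 1.  -0.5 -3.2] w 66.1 gf 40.0
```

Call:
carry_out:
  motion:
    - [[0.2, -0.03, 0], 0.015]
    - [[0.4, -0.05, 0], 0.03]
    - [[0.6, -0.08, 0], 0.046]
    - [[0.8, -0.1, 0], 0.062]
    - [[0.95, -0.11, 0.1], 0.062]
    - [[1, -0.11, 0.2], 0.062]
    - [[1, -0.11, 0.3], 0.062]
    - [[1, -0.11, 0.36], 0.062]
    - [[1, -0.11, 0.39], 0.062]
    - [[1, -0.11, 0.39], 0.062]
    - [[1, -0.11, 0.39], 0.062]

```text
time_s: 19.95
ee_pos: [0.4859, -0.0751, 0.0175]
eef_rot: [3.141, 0.0, 1.447]
force: [-0.3, 0.0, -2.4]
grip_width: 0.0658
grip_force: 40.0
```

```bash
python3 go.py 485 -75 10.5 83
```

```text
t 19.95 p [485.9 -75.1  17.5] psi 82.89 shift [-0.0001 -0.0045  0.0348] turn -0.0003 F [-0.3  0.  -2.4] w 65.8 gf 40.0
```

Call:
carry_out:
  motion:
    - [[0, 0, 0.02], 0]
    - [[0, 0, 0.036], 0]
    - [[0, 0, 0.038], 0]
    - [[0, 0, 0.038], 0]

```text
time_s: 20.35
ee_pos: [0.4857, -0.0749, 0.0096]
eef_rot: [3.141, 0.0, 1.447]
force: [0.9, -0.6, -1.8]
grip_width: 0.0658
grip_force: 40.0
```

Call:
carry_out:
  motion:
    - [[0, 0, 0], 0]
    - [[0, 0, 0], 0]
    - [[0, 0, 0], 0]
    - [[0, 0, 0], 0]
    - [[0, 0, 0], 0]
  hand: -1

```text
time_s: 20.85
ee_pos: [0.4856, -0.0748, 0.0095]
eef_rot: [3.142, 0.0, 1.447]
force: [-0.6, 0.1, -0.0]
grip_width: 0.0942
grip_force: 0.0
```

Call:
carry_out:
  motion:
    - [[0, 0, -0.15], 0]
    - [[0, 0, -0.35], 0]
    - [[0, -0.04, -0.5], -0.023]
    - [[0, -0.08, -0.5], -0.046]
    - [[0, -0.08, -0.5], -0.07]
    - [[0, -0.08, -0.5], -0.093]
    - [[0, -0.08, -0.5], -0.117]
    - [[0, -0.08, -0.5], -0.14]
    - [[0, -0.08, -0.5], -0.163]
    - [[0, -0.08, -0.5], -0.187]
    - [[0, -0.08, -0.5], -0.21]
    - [[0, -0.08, -0.5], -0.233]

```text
time_s: 22.05
ee_pos: [0.4697, -0.0728, 0.1094]
eef_rot: [3.142, -0.0, 2.917]
force: [0.3, -0.4, 0.9]
grip_width: 0.0939
grip_force: 0.0
```

```bash
python3 go.py 469.7 -73.1 16 173;  python3 - <<'E'
from h import *
p,d=camera("side"); P=cloud("side",d); x,y,z=P[...,0],P[...,1],P[...,2]
k=(d>0)&(x>.42)&(x<.55)&(y>-.13)&(y<-.02)&(z>.05)&(z<.06); X=P[k]
print(k.sum(),np.median(X[:,2]),cv2.minAreaRect(X[:,:2].astype(np.float32)*1e3))
E
```

```text
t 22.05 p [469.7 -72.8 109.4] psi 167.15 shift [-0.0006 -0.0015  0.4672] turn -0.0163 F [ 0.3 -0.4  0.9] w 93.9 gf 0.0
280 0.05475553814854628 ((487.90679931640625, -72.97306823730469), (51.781829833984375, 67.836669921875), 78.95186614990234)
```

Call:
carry_out:
  motion:
    - [[0, 0, 0.1], -0.016]
    - [[0, 0, 0.25], -0.016]
    - [[0, 0, 0.37], -0.016]
    - [[0, 0, 0.45], -0.016]
    - [[0, 0, 0.477], -0.016]
    - [[0, 0, 0.477], -0.016]
    - [[0, 0, 0.477], -0.016]

```text
time_s: 22.8
ee_pos: [0.4702, -0.0729, 0.0148]
eef_rot: [-3.142, 0.001, 3.011]
force: [-0.2, 1.0, 0.3]
grip_width: 0.0939
grip_force: 0.0
```

Call:
carry_out:
  motion:
    - [[0, 0, 0], 0]
    - [[0, 0, 0], 0]
    - [[0, 0, 0], 0]
    - [[0, 0, 0], 0]
    - [[0, 0, 0], 0]
    - [[0, 0, 0], 0]
    - [[0, 0, 0], 0]
    - [[0, 0, 0], 0]
  hand: 1
  force: 55

```text
time_s: 23.6
ee_pos: [0.4697, -0.0728, 0.0141]
eef_rot: [3.142, -0.0, 3.012]
force: [0.6, 1.3, 0.9]
grip_width: 0.0458
grip_force: 55.0
```

Call:
carry_out:
  motion:
    - [[0, 0, -0.03], 0]
    - [[0, 0, -0.08], 0]
    - [[0, 0, -0.13], 0]
    - [[0, 0, -0.16], 0]
    - [[0, 0, -0.16], 0]
    - [[0, 0, -0.16], 0]
    - [[0, 0, -0.16], 0]

```text
time_s: 24.3
ee_pos: [0.4695, -0.0728, 0.0457]
eef_rot: [3.142, -0.001, 3.012]
force: [0.5, -0.7, -3.8]
grip_width: 0.0455
grip_force: 55.0
```

```bash
python3 go.py 493.2 92.8 45.5 173;  python3 - <<'E'
from h import *
p,d=camera("side"); P=cloud("side",d); z=P[...,2]
a=np.array([np.cos(np.radians(-7)),np.sin(np.radians(-7))]); n=np.array([-a[1],a[0]])
Q=P[...,:2]-np.array([.4872,-.0738]); s,t=Q@a,Q@n
for s0 in np.arange(-.015,.036,.008):
    k=(d>0)&(s>s0)&(s<s0+.008)&(abs(t)<.018)&(z>.07)&(z<.1); print(s0.round(3),k.sum(),np.median(z[k]).round(4))
E
```

```text
t 24.3 p [469.5 -72.8  45.7] psi 172.56 shift [-0.0105  0.8362  0.0012] turn -0.0012 F [ 0.5 -0.7 -3.8] w 45.5 gf 55.0
-0.015 21 0.087
-0.007 28 0.0873
0.001 23 0.087
0.009 23 0.0878
0.017 28 0.0864
0.025 45 0.0836
0.033 6 0.0767
```

Call:
carry_out:
  motion:
    - [[0, 0.1, 0], 0]
    - [[0, 0.25, 0], 0]
    - [[0, 0.4, 0], -0.001]
    - [[-0.005, 0.55, 0], -0.001]
    - [[-0.01, 0.7, 0], -0.001]
    - [[-0.01, 0.8, 0], -0.001]
    - [[-0.01, 0.838, 0], -0.001]
    - [[-0.01, 0.838, 0], -0.001]
    - [[-0.01, 0.838, 0], -0.001]

```text
time_s: 25.25
ee_pos: [0.4932, 0.0924, 0.0458]
eef_rot: [-3.141, -0.0, 3.018]
force: [-0.3, -0.5, -3.5]
grip_width: 0.0458
grip_force: 55.0
```

```bash
python3 go.py 520 90 45.7 173; python3 - <<'E'
from h import *
p,d=camera("side"); cv2.imwrite("pics/s6.png",cv2.resize(p[110:230,230:390],None,fx=5,fy=5,interpolation=cv2.INTER_CUBIC))
E
```

```text
t 25.25 p [493.2  92.4  45.8] psi 172.91 shift [-0.1345  0.0045  0.0006] turn -0.0003 F [-0.3 -0.5 -3.5] w 45.8 gf 55.0
```

View pics/s6.png

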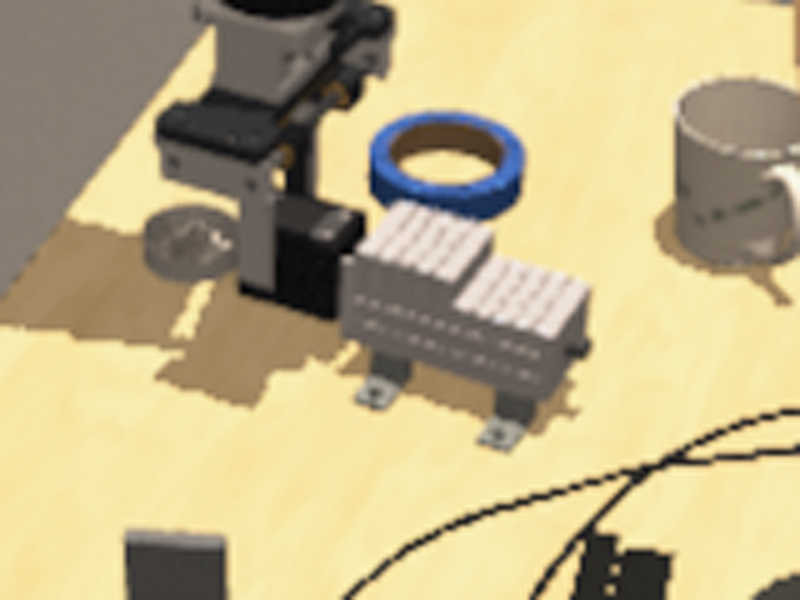

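The tall block sits aligned in front of the mouth (about 340,290 in the crop). I'll push it in step by step.

Call:
carry_out:
  motion:
    - [[-0.02, 0.004, 0], 0]
    - [[-0.045, 0.004, 0], 0]
    - [[-0.07, 0.004, 0], 0]
    - [[-0.095, 0.004, 0], 0]
    - [[-0.12, 0.004, 0], 0]
    - [[-0.12, 0.004, 0], 0]

```text
time_s: 25.9
ee_pos: [0.518, 0.0908, 0.046]
eef_rot: [3.142, 0.0, 3.018]
force: [-0.1, -0.5, -3.8]
grip_width: 0.046
grip_force: 55.0
```

Call:
carry_out:
  motion:
    - [[-0.02, 0, 0], 0]
    - [[-0.04, 0, 0], 0]
    - [[-0.06, 0, 0], 0]
    - [[-0.08, 0, 0], 0]
    - [[-0.1, 0, 0], 0]
    - [[-0.1, 0, 0], 0]

```text
time_s: 26.5
ee_pos: [0.5377, 0.0884, 0.0461]
eef_rot: [3.142, 0.0, 3.018]
force: [-0.7, -0.5, -3.3]
grip_width: 0.0454
grip_force: 55.0
```

Call:
carry_out:
  motion:
    - [[0, 0, 0.005], 0]
    - [[0, 0, 0.009], 0]
    - [[0, 0, 0.009], 0]

```text
time_s: 26.8
ee_pos: [0.5371, 0.0885, 0.0442]
eef_rot: [-3.142, -0.0, 3.018]
force: [-1.2, -0.7, -3.3]
grip_width: 0.0456
grip_force: 55.0
```

Call:
carry_out:
  motion:
    - [[0, 0, 0], 0]
    - [[0, 0, 0], 0]
    - [[0, 0, 0], 0]
    - [[0, 0, 0], 0]
    - [[0, 0, 0], 0]
    - [[0, 0, 0], 0]
  hand: -1

```text
time_s: 27.4
ee_pos: [0.5372, 0.0885, 0.0443]
eef_rot: [3.142, 0.0, 3.018]
force: [0.5, 0.5, -0.4]
grip_width: 0.0901
grip_force: 0.0
```

Call:
carry_out:
  motion:
    - [[0.05, 0, 0], 0]
    - [[0.12, 0, 0], 0]
    - [[0.2, 0, 0], 0]
    - [[0.22, 0, 0], 0]

```text
time_s: 27.8
ee_pos: [0.4919, 0.0941, 0.0442]
eef_rot: [-3.141, -0.001, 3.018]
force: [0.6, -0.3, -0.1]
grip_width: 0.0939
grip_force: 0.0
```

Call:
carry_out:
  motion:
    - [[0, 0, 0], 0]
    - [[0, 0, 0], 0]
    - [[0, 0, 0], 0]
    - [[0, 0, 0], 0]
    - [[0, 0, 0], 0]
    - [[0, 0, 0], 0]
    - [[0, 0, 0], 0]
    - [[0, 0, 0], 0]
    - [[0, 0, 0], 0]
    - [[0, 0, 0], 0]
    - [[0, 0, 0], 0]
    - [[0, 0, 0], 0]
  hand: 1
  force: 20

```text
time_s: 29.0
ee_pos: [0.4935, 0.0939, 0.0443]
eef_rot: [3.142, 0.0, 3.018]
force: [-0.4, 0.2, 0.0]
grip_width: 0.0022
grip_force: 0.0
```

```bash
python3 go.py 537 88 44 173; python3 - <<'E'
from h import *
p,d=camera("side"); cv2.imwrite("pics/s7.png",cv2.resize(p[110:230,230:390],None,fx=5,fy=5,interpolation=cv2.INTER_CUBIC))
E
```

```text
t 29.0 p [493.5  93.9  44.3] psi 172.92 shift [-0.2195 -0.0026  0.0013] turn -0.0002 F [-0.4  0.2  0. ] w 2.2 gf 0.0
```

View pics/s7.png

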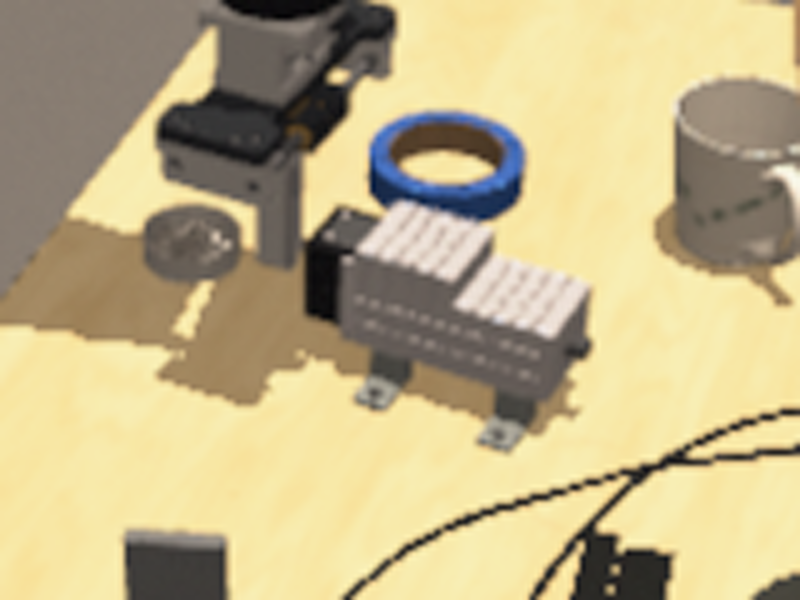

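Call:
carry_out:
  motion:
    - [[-0.03, -0.002, 0], 0]
    - [[-0.06, -0.002, 0], 0]
    - [[-0.09, -0.002, 0], 0]
    - [[-0.11, -0.002, 0], 0]
    - [[-0.13, -0.002, 0], 0]
    - [[-0.15, -0.002, 0], 0]
    - [[-0.165, -0.002, 0], 0]
    - [[-0.18, -0.002, 0], 0]
    - [[-0.19, -0.002, 0], 0]
    - [[-0.19, -0.002, 0], 0]

```text
time_s: 30.05
ee_pos: [0.5316, 0.0888, 0.0442]
eef_rot: [3.142, 0.001, 3.018]
force: [-0.1, -0.3, -0.0]
grip_width: 0.0005
grip_force: 0.0
```

Call:
carry_out:
  motion:
    - [[-0.005, 0, 0], 0]
    - [[-0.01, 0, 0], 0]
    - [[-0.015, 0, 0], 0]

```text
time_s: 30.35
ee_pos: [0.5341, 0.0885, 0.0442]
eef_rot: [-3.142, -0.0, 3.018]
force: [-2.8, -0.1, -0.0]
grip_width: 0.0004
grip_force: 1.6
```

Call:
carry_out:
  motion:
    - [[-0.005, 0, 0], 0]
    - [[-0.01, 0, 0], 0]

```text
time_s: 30.55
ee_pos: [0.5347, 0.0884, 0.0443]
eef_rot: [-3.141, -0.004, 3.018]
force: [-21.7, 2.5, 15.3]
grip_width: 0.0007
grip_force: 11.1
```

Call:
carry_out:
  motion:
    - [[-0.005, 0, 0], 0]
    - [[-0.01, 0, 0], 0]

```text
time_s: 30.75
ee_pos: [0.5347, 0.0884, 0.0443]
eef_rot: [-3.141, -0.009, 3.018]
force: [-39.2, 3.7, 26.9]
grip_width: 0.0002
grip_force: 20.1
```

Call:
carry_out:
  motion:
    - [[0.05, 0, 0], 0]
    - [[0.15, 0, 0], 0]
    - [[0.3, 0, -0.1], 0]
    - [[0.5, 0, -0.3], 0]
    - [[0.6, 0, -0.4], 0]
    - [[0.6, 0, -0.4], 0]

```text
time_s: 31.35
ee_pos: [0.4189, 0.1033, 0.1273]
eef_rot: [3.14, 0.006, 3.019]
force: [0.5, 0.5, 0.1]
grip_width: 0.0004
grip_force: 0.0
```

```bash
python3 - <<'E'
from h import *
a=np.array([np.cos(np.radians(-7)),np.sin(np.radians(-7))]); n=np.array([-a[1],a[0]])
for c in("side","top"):
    p,d=camera(c); P=cloud(c,d); z=P[...,2]
    Q=P[...,:2]-np.array([.557,.0852]); s,t=Q@a,Q@n; k0=(d>0)&(abs(t)<.018)
    b=k0&(z>.078)&(z<.0875)&(s>-.05)&(s<.01); r=k0&(z>.09)&(z<.1)&(s>-.05)&(s<.075); f=k0&(z>.07)&(z<.08)&(s>.03)&(s<.15)
    for k in(b,r,f): print(c,k.sum(),np.round(np.percentile(s[k],[2,98])*1e3,1) if k.sum() else "",np.median(z[k]).round(4) if k.sum() else "")
    if c=="side": cv2.imwrite("pics/s8.png",cv2.resize(p[110:230,230:390],None,fx=5,fy=5,interpolation=cv2.INTER_CUBIC))
E
```

```text
side 14 [-11.   -4.8] 0.0853
side 152 [ 1.2 62.1] 0.0935
side 175 [ 61.8 124.5] 0.0754
top 62 [-13.3   5.7] 0.0843
top 336 [-0.3 59.7] 0.0931
top 341 [ 64.6 121.1] 0.0745
```

View pics/s8.png

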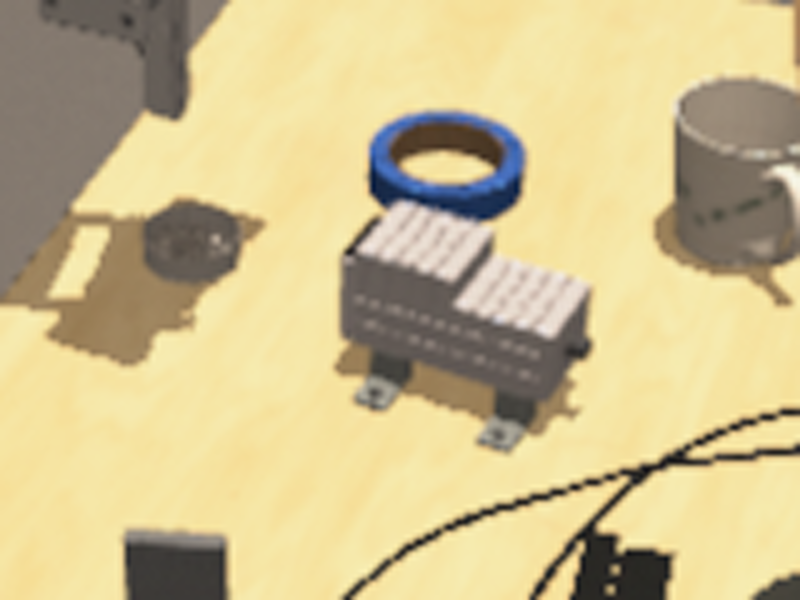

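Both cameras show the tall block standing about 12–13 mm out of the mouth, against 12 mm when home, and the final push met a firm stop. I'm handing it in.

```bash
python3 -c "
from station import ctrl
print(ctrl.hand_in())"
```

```text
the job is handed in; nothing more can be done
None
```

The job is handed in: the low block went into the housing first and the tall block behind it, both pushed to a firm stop with the tall block standing about 12–13 mm out of the mouth (home is 12 mm); the low block's seating is inferred from that, since the roof hides it.

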